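Draw the pot's lid from its stand and hold it level over the pot

TASK

Draw the larger of the two pan lids out of its wire stand, sliding it up along its slope until it is free of the hooks, then turn it level with the knob on top and bring it over the open pot. The program finishes while still holding the lid: raised a few centimetres above the pot's rim, centred over it, level and still, resting on nothing. Leave the smaller lid in its stand and everything else where it stands.

Things in the scene. Friction and masses are not known exactly. Their poses are not given: they have to be found in the camera images.
- lid: The larger pan lid, 166 mm across, steel, leaning at 45 degrees in its stand. Origin: centre of its flat underside; z points out through the knob. Rim 5 mm thick, top rising to z = 14 mm near the middle. Round black knob, 34 mm across, straight sides, z = 26 to 52 mm, on a stem of radius 8 mm. 0.2 to 0.45 kg. The one to use.
- small_lid: The smaller pan lid, 120 mm across, steel, leaning at 45 degrees in its stand. Origin: centre of its flat underside; z points out through the knob. Rim 5 mm thick, top rising to z = 14 mm near the middle. Round black knob, 34 mm across, straight sides, z = 26 to 52 mm, on a stem of radius 8 mm. About 0.2 kg. Leave it in its stand.
- stand_a: Wire stand of the larger lid, fixed, left or right of the hob. Wooden foot 140 x 110 x 12 mm; origin under the foot, 12 mm in front of its centre; front = own -x, towards the robot, within 0.25 rad. Two 8 mm wires at y = -35 and +35 mm rise at 45 degrees towards +x, from (x, z) = (-30, 34) to (55, 119) mm. The lid's underside lies on them, its knob facing the robot and up.
- stand_b: Wire stand of the smaller lid, fixed, on the other side of the hob; in size and form the same as the larger lid's stand, with the same hooks.
- stand_a_seat (a point): Centre of the larger lid's underside while seated in its stand. At the low end each wire turns back as a hook: the lid's edge rests in the bends, and the hooks cover it for 30 mm up the slope (clear gap 14 mm; outer face 22 mm from the lid's underside). So the lid comes out only upwards along its slope; 40 mm frees it. Frame: the stand's, z up.
- pot: Open steel pot on the near burner of the hob, 160 mm across outside, walls 4 mm, 100 mm high, immovable, with two loop handles at about 78 mm above its underside that reach 123 mm from its axis along its own +x and -x. Origin: centre of its underside, 45 mm above the counter; z up. It is empty.
- pot_rim (a point): Centre of the pot's open mouth, at rim height, 145 mm above the counter; its frame is the pot's, z up.
- hob: Two-burner white enamel hob, 460 (x) x 250 (y) mm, fixed; pan supports of black bars, top 45 mm above the counter. Origin: centre of its underside. The pot is on its near burner, the coffee maker on its far one.
- coffee_maker: Waisted aluminium stove-top coffee maker, loose, on the far burner of the hob: 90 mm across, 165 mm high (top 210 mm above the counter), black handle reaching 78 mm from its axis. Origin: centre of its underside. Leave alone.
- mug: White mug, 80 mm across, 95 mm high, loose, towards the back. Origin: centre of its underside. Leave alone.
- pepper_mill: Dark wooden pepper mill, 56 mm across, 157 mm high, loose, towards the back. Origin: centre of its underside. Leave alone.
- tin: Steel food tin, 74 mm across, 110 mm high, loose, towards the back. Origin: centre of its underside. Leave alone.
- jar: Amber glass jar with a steel cap, 64 mm across, 110 mm high, loose, towards the back. Origin: centre of its underside. Leave alone.
- salt_bowl: Small white bowl, 84 mm across, 40 mm high, loose, near the robot on its right. Origin: centre of its underside. Leave alone.
- spoon: Wooden spoon, 240 mm long, lying on the counter near the robot on its left. Origin: underside, near its middle. Leave alone.
There are look-alikes about, which are no part of the job. Leave any purple look-alike of the lid alone.

How it is judged (in metres and radians):
On the way:
1. the larger lid is held and drawn out, clear of its stand (distance between lid and stand_a_seat above 0.06 m and contact force between lid and stand_a below 0.1 N and contact force between the fingers and lid above 2 N), for 0.2 s.
At the end, for the whole second after the job is handed in: The fingers still hold the larger lid (more than 2 N) and it touches neither pot, stands, hob, coffee maker nor small lid: knob up and level within 0.14 rad (8 degrees), the centre of its underside within 30 mm of the pot's axis and 15 to 120 mm above the rim, slower than 0.02 m/s (horizontal distance between lid and pot_rim below 0.03 m and z of lid in the frame of pot_rim between 0.015 and 0.12 m and angle between lid's own z axis and vertical below 0.14 rad and linear speed of lid below 0.02 m/s and contact force between the fingers and lid above 2 N and contact force between lid and pot below 0.1 N and contact force between lid and stand_a below 0.1 N and contact force between lid and stand_b below 0.1 N and contact force between lid and hob below 0.1 N and contact force between lid and coffee_maker below 0.1 N and contact force between lid and small_lid below 0.1 N); the arm keeps its last pose, push and grip.
It fails at once if the smaller lid is disturbed in its stand (moved more than 20 mm) (distance of small_lid from where it was at the start of the episode above 0.02 m).
It fails at once if a bystander is moved more than 30 mm (distance of any of coffee_maker, mug, pepper_mill, tin, jar, salt_bowl, spoon from where it was at the start of the episode above 0.03 m).
It also fails if it takes over 42 s, if anything falls off the work surface, if the arm or the gripper's body presses on something with over 40 N, if the wrist force passes 120 N, or if a joint passes its speed limit or range.

ROBOT

A 6-joint arm with a two-finger parallel gripper is mounted at the origin on the work surface. World frame = base frame: x ahead of the robot, y to its left, z up, the work surface at z = 0. Lengths are in m, angles in degrees, forces in N, time in s.
With the tool pointing down it reaches from about 0.35 to 0.875 m from the base axis. Payload 4.2 kg.
Tool frame: the origin (TCP) lies midway between the tips of the shut fingers; the grasp point (between the pads) lies 19 mm behind it; y points along the fingers, x is the direction in which the jaws open and shut, and the axes are right-handed (so a half turn about y gives the same grasp; the last joint's range is limited). The gripper opens to 87 mm and grips with 3 to 60 N. Pads are 19 mm wide; open, the fingers measure 117 mm over their backs; the gripper's body (75 mm by 190 mm) begins 51 mm behind the grasp point.
Start: joints at [-53.996, 22.042, 0.453, 0, -68.411, -14.817], TCP at [0.226, -0.583, 0.223] pointing down, gripper open.
Joint ranges: [-179.83, 179.83], [-69.29, 118.12], [-61.27, 80.66], [-181.25, 117.63], [-171.15, -9.14], [-177.46, 177.46]. Speed limits (degrees/s): [159.86, 159.86, 180, 180, 180, 180].

INTERFACE

Orientations are given as a 3x3 rotation matrix whose columns are the frame's x, y, z axes.
In Python, from station import * gives the robot as it stands.
- The arm moves only by the tool jog_arm, never from a script. Its argument "series" is a list of rows, each a list of 3 entries, a list of its own where there are three numbers: the shift along the tool's x, y, z in m, then the turn, a rotation vector about the tool's x, y, z in degrees, then the finger opening in m, from 0 to 0.087. A call has 1 to 10 rows; each row shifts and turns the commanded pose from where the row before left it, along the tool's axes as they then stand; what a row does not reach is not made up. A row lasts 1/8 s, in which the tool goes at most 62.5 mm and 10.7 degrees, less where a joint would pass 70% of its speed; a pose out of reach is approached as far as the arm can. A call is refused whole if a number of a shift passes 0.0625 or a number of a turn 10.7, either way. A call with a gripper value outside its range is refused whole. The fingers move at their own pace and stop on an object; the grip force is fixed at half the most. Time passes only in rows, so rows that do not move let the fingers close. It gives the time, the measured TCP pose, the force and the opening at its end, in the units of the state.
- sense(): the state, without advancing time (a new reading comes with each control period).
- capture(name): name is "scene" or "top"; returns the picture (400x640x3 uint8, red, green, blue); there is no depth.
- camera_info(name): a dict with "fx", "fy", "cx", "cy" (pixels), "k1" (the pictures are not rectified: a ray, as slopes to the right and down, at radius r is drawn at 1 + k1 r^2 times it, then the intrinsics apply), "rvec" (rotation vector, rad) and "tvec" (3), from world to camera coordinates, as OpenCV has them. Camera axes: x right, y down, z forward; pixel columns grow to the right and rows downward; lengths in m; the calibration is good to about 2 mm. A picture is of the moment at which its call begins. camera_info takes no time and is no camera call.
- finish_job(): hands the job in, once; it reports no verdict.
The state is a dict: "time_s": time; "joints": joint angles; "joint_velocities": joint speeds; "effort": joint torques, N m; "tcp_pos": TCP position; "ee_rot": TCP orientation; "wrist_force": force on the tool from outside, world axes, zero at the start; "moment": the same for the moment, N m; "gripper_width": opening from 0.0 (shut) to 1.0 (fully open).
Only numpy, scipy, OpenCV 4.12 (cv2) and the standard library are available. Lean on these libraries where they do the work, as an engineer would, in place of code of your own. Each camera call takes 0.05 s, during which the arm holds its last target. There are 200 camera calls.

## Working session

There is one attempt and no reset: what is moved stays moved. The work goes in short steps, Python scripts to look and compute and a tool call to move; the robot and the scene stay as the last step left them, time stands still between calls to the robot, and variables do not carry over. Pictures are saved under pics/ and viewed, about 8 in all and at most 12, crops included, and the job is handed in when it is done.

Besides the shell and the picture viewer there is one more tool, called after ">>>" by a JSON object that holds its "fn" and its "kwargs". jog_arm: Moves the arm, as the interface text tells. Its arguments: {"type":"object","properties":{"series":{"type":"array","items":{"type":"array"}}},"required":["series"]}

```bash
mkdir -p pics; ls
python3 - <<'E'
from station import *
import cv2
for n in("scene","top"):
    print(n,camera_info(n)); cv2.imwrite(f"pics/{n}0.png",capture(n)[:,:,::-1])
s=sense();print(s)
E
```

```text
pics
scene {'fx': 368.7742495662269, 'fy': 368.7742495662269, 'cx': 315.73979708751807, 'cy': 199.3943430350275, 'k1': -0.08513617502111011, 'rvec': array([ 2.08519449,  0.81972048, -0.40569679]), 'tvec': array([-0.46415006, -0.07774355,  1.36583683])}
top {'fx': 425.502777817464, 'fy': 425.502777817464, 'cx': 316.8525953722534, 'cy': 208.26029377234792, 'k1': -0.07804895756941001, 'rvec': array([ 2.18647181, -2.12447343,  0.10259399]), 'tvec': array([0.09061249, 0.54830622, 1.53305547])}
{'time_s': 0.1, 'joints': array([-5.39945042e+01,  2.20874951e+01,  3.89477668e-01, -2.35513893e-02,
       -6.84123749e+01, -1.48166191e+01]), 'joint_velocities': array([ 0.00511166, -0.01507832,  0.12679948,  0.09034784,  0.09756306,
       -0.04872947]), 'effort': array([-1.08552194e-03, -3.91689384e+01,  1.87934107e+01,  4.23192412e+00,
        1.34747013e-02, -6.14810074e-05]), 'tcp_pos': array([ 0.22572368, -0.58225216,  0.22157433]), 'ee_rot': array([[-3.61301399e-01, -8.23425039e-04, -9.32448723e-01],
       [ 9.32447026e-01,  1.78329868e-03, -3.61302317e-01],
       [ 1.96033995e-03, -9.99998071e-01,  1.23491919e-04]]), 'wrist_force': array([0.21655227, 0.26606275, 0.13410846]), 'moment': array([-0.00721315, -0.00137509, -0.00654244]), 'gripper_width': 0.9984173813264781}
```

View pics/scene0.png

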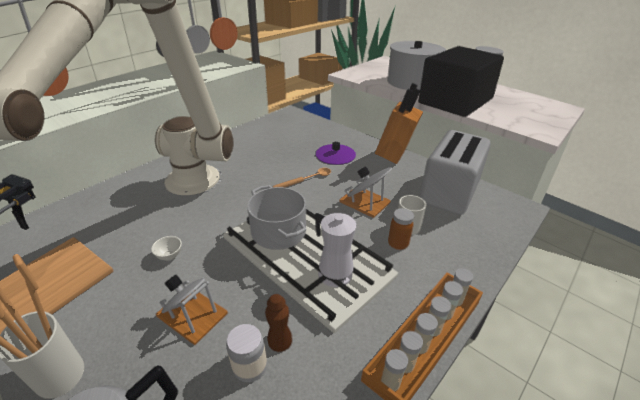

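View pics/top0.png

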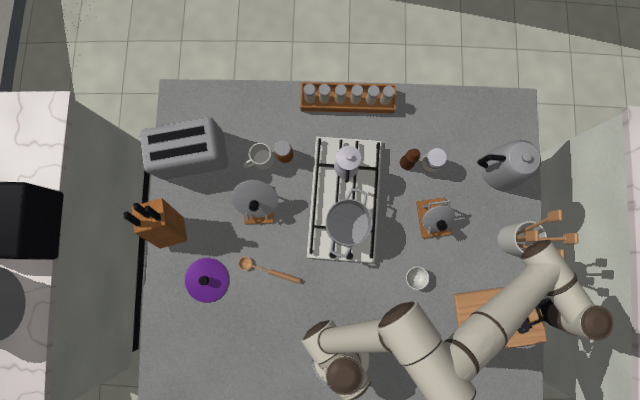

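The top picture shows two steel lids in stands: one at (255,200), knob (254,206), and one at (438,220), knob (441,226). A purple decoy lies at (207,280) and the pot mouth is at about (348,222). The left lid looks larger, so I'll check it in a close crop.

```bash
cat > h.py <<'E'
import numpy as np, cv2
from station import *
def cam(n):
    c=camera_info(n); R=cv2.Rodrigues(c['rvec'])[0]
    K=np.array([[c['fx'],0,c['cx']],[0,c['fy'],c['cy']],[0,0,1]])
    return K,np.array([c['k1'],0,0,0.]),R,c['tvec'],c['rvec']
def ray(n,p):
    K,d,R,t,_=cam(n); q=cv2.undistortPoints(np.array([[p]],float),K,d)[0,0]
    return -R.T@t, R.T@np.array([*q,1])
def atz(n,p,z):
    o,v=ray(n,p); return o+v*(z-o[2])/v[2]
def proj(n,P):
    K,d,R,t,r=cam(n); return cv2.projectPoints(np.atleast_2d(P).astype(float),r,t,K,d)[0][:,0]
def tri(p1,p2):
    o1,v1=ray('top',p1);o2,v2=ray('scene',p2)
    A=np.stack([v1,-v2],1); s=np.linalg.lstsq(A,o2-o1,rcond=None)[0]
    a,b=o1+s[0]*v1,o2+s[1]*v2; return (a+b)/2,np.linalg.norm(a-b)
E
python3 - <<'E'
import cv2,numpy as np
t=cv2.imread('pics/top0.png');s=cv2.imread('pics/scene0.png')
a=cv2.resize(t[170:270,220:390],None,fx=4.5,fy=4.5,interpolation=cv2.INTER_CUBIC)
cv2.imwrite('pics/c1.png',a)
b=cv2.resize(s[150:250,240:400],None,fx=5,fy=5,interpolation=cv2.INTER_CUBIC)
cv2.imwrite('pics/c2.png',b)
E
```

```text
(no output)
```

View pics/c1.png

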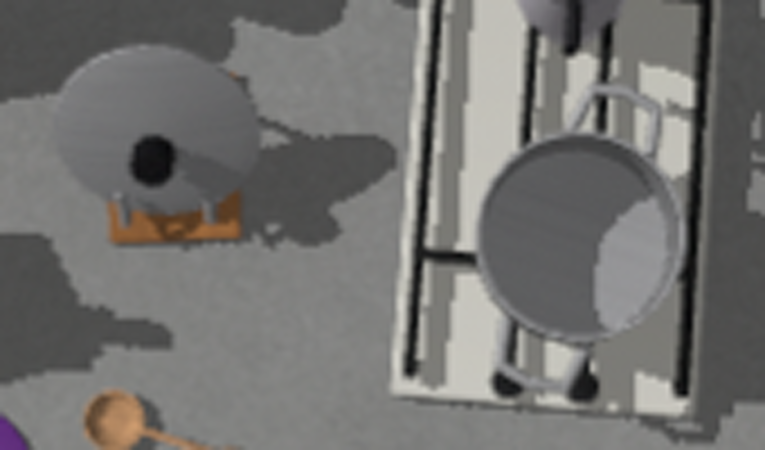

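View pics/c2.png

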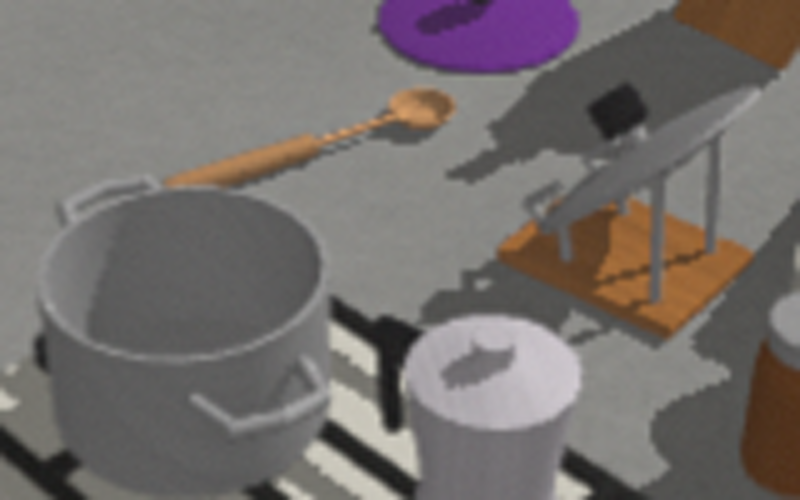

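The crops confirm the left lid: about 205 crop px wide, the same as the 160 mm pot at (581,237) in c1, with its black knob at (152,160) in c1 and (617,111) in c2. The purple one lies flat, so it isn't the target. Next I'll work out the positions.

Run:
```python
from h import *
from scipy.optimize import least_squares
C=lambda u,v:((u+.5)/4.5-.5+220,(v+.5)/4.5-.5+170)
D=lambda u,v:((u+.5)/5-.5+240,(v+.5)/5-.5+150)
print('knob',tri(C(152,160),D(617,111)))
f1,f2=atz('top',C(110,243),.006),atz('top',C(242,240),.006); e=f1-f2
print('foot',f1,f2,np.linalg.norm(e),'yaw',np.degrees(np.arctan2(-e[0],e[1])))
h=[atz('top',C(*p),.145) for p in((478,237),(684,237),(581,132),(581,342))]
print('pot',h,'diam',np.linalg.norm(h[0]-h[1]),np.linalg.norm(h[2]-h[3]))
s=[atz('scene',D(*p),.145) for p in((40,275),(328,275),(182,187),(182,358))];print('pot scene',s)
def model(q):
    c,y=q[:3],q[3]; R=cv2.Rodrigues(np.array([0,0,y]))[0]
    a=np.pi/4; n=R@[-np.sin(a),0,np.cos(a)]; u=R@[np.cos(a),0,np.sin(a)]; w=np.cross(n,u)
    th=np.linspace(0,2*np.pi,200)[:,None]; ring=c+n*.0025+.083*(np.cos(th)*u+np.sin(th)*w)
    return c,n,u,ring
def res(q):
    c,n,u,r=model(q); T=proj('top',r); S=proj('scene',r)
    k=c+n*.039
    o=[*(proj('top',k)[0]-C(152,160)),*(proj('scene',k)[0]-D(617,111))]
    o+=[T[:,0].min()-C(54,0)[0],T[:,0].max()-C(260,0)[0],T[:,1].min()-C(0,44)[1]]
    o+=[S[:,0].max()-D(762,0)[0],S[:,1].min()-D(0,88)[1],S[:,0].min()-D(540,0)[0]]
    return o
g=least_squares(res,[.5,.25,.12,0],x_scale=[.01,.01,.01,.1])
print(g.x,np.degrees(g.x[3]),np.round(g.fun,2)); c,n,u,_=model(g.x); print('knobmid',c+n*.039,n,u)
```

```text
knob (array([0.5403034 , 0.3266645 , 0.11281014]), np.float64(0.0019427689412540366))
foot [0.4829774  0.37736881 0.006     ] [0.48868886 0.26735456 0.006     ] 0.11016240870735812 yaw 2.9718833495794157
pot [array([0.48570605, 0.07231978, 0.145     ]), array([ 0.49005837, -0.08299169,  0.145     ]), array([ 0.56776342, -0.00362529,  0.145     ]), array([ 0.40893478, -0.0070592 ,  0.145     ])] diam 0.15537244273569528 0.1588657626808977
pot scene [array([ 0.43984464, -0.06618793,  0.145     ]), array([0.55429415, 0.04117127, 0.145     ]), array([0.43395543, 0.04354404, 0.145     ]), array([ 0.54838883, -0.06050865,  0.145     ])]
[0.56853098 0.32820436 0.08615288 0.04469502] 2.5608362549427386 [ 0.06 -0.01  0.54 -0.24 -0.29  0.52  0.29 -0.4   0.19  0.22]
knobmid [0.54098136 0.32697221 0.11373005] [-0.70640062 -0.03159363  0.70710678] [0.70640062 0.03159363 0.70710678]
```

```bash
cat >> h.py <<'E'
from scipy.linalg import logm,expm
def RY(a): a=np.radians(a); return cv2.Rodrigues(np.array([0,0,a]))[0]
YAW=2.7; c0=np.array([.5685,.3282,.0862]); s2=np.sqrt(.5)
n=RY(YAW)@[-s2,0,s2]; u=RY(YAW)@[s2,0,s2]
RG=np.stack([-u,-n,np.cross(u,n)],1)
def RD(yaw): x=RY(yaw)@[-1,0,0]; y=np.array([0,0,-1.]); return np.stack([x,y,np.cross(x,y)],1)
def T(R,p): M=np.eye(4);M[:3,:3]=R;M[:3,3]=p;return M
def step(A,B,N=None):
    D=np.linalg.inv(A)@B; L=np.real(logm(D))
    w=np.degrees(np.linalg.norm(cv2.Rodrigues(D[:3,:3])[0]))
    if N is None: N=int(np.ceil(max(w/10,np.linalg.norm(L[:3,3])/.055)))
    M=expm(L/N); r=np.degrees(cv2.Rodrigues(np.real(M[:3,:3]))[0].ravel())
    print('N',N,'row',np.round(np.real(M[:3,3]),4).tolist(),np.round(r,2).tolist())
def now():
    s=sense(); 
    return T(s['ee_rot'],s['tcp_pos'])
E
python3 - <<'E'
from h import *
D=lambda u,v:((u+.5)/5-.5+240,(v+.5)/5-.5+150)
for p in((498,248),(670,333),(754,253)): print(atz('scene',D(*p),.012))
A=now(); B=A.copy(); B[2,3]=.36
step(A,B); Cc=T(RD(YAW+20),[.42,.28,.38]); step(B,Cc); Pg=T(RG,c0+n*.15); step(Cc,Pg)
E
```

```text
[0.49515842 0.26501344 0.012     ]
[0.63381836 0.27027236 0.012     ]
[0.62542134 0.37937587 0.012     ]
N 3 row [0.0001, -0.0461, 0.0] [0.0, 0.0, 0.0]
N 18 row [0.0122, -0.0011, -0.0533] [0.0, -5.08, 0.01]
N 5 row [0.0016, 0.0398, -0.0079] [1.57, 3.79, 8.91]
```

>>> {"fn": "jog_arm", "kwargs": {"series": [[[0, -0.046, 0], [0, 0, 0], 0.07], [[0, -0.046, 0], [0, 0, 0], 0.07], [[0, -0.046, 0], [0, 0, 0], 0.07], [[0.0122, -0.001, -0.0533], [0, -5.1, 0], 0.07], [[0.0122, -0.001, -0.0533], [0, -5.1, 0], 0.07], [[0.0122, -0.001, -0.0533], [0, -5.1, 0], 0.07], [[0.0122, -0.001, -0.0533], [0, -5.1, 0], 0.07], [[0.0122, -0.001, -0.0533], [0, -5.1, 0], 0.07], [[0.0122, -0.001, -0.0533], [0, -5.1, 0], 0.07], [[0.0122, -0.001, -0.0533], [0, -5.1, 0], 0.07]]}}

```text
time_s: 1.35
tcp_pos: [0.4719, -0.295, 0.3668]
ee_rot: [[-0.839, -0.001, -0.544], [0.544, 0.001, -0.839], [0.001, -1.0, 0.0]]
wrist_force: [0.7, 0.2, 0.2]
gripper_width: 0.804
```

>>> {"fn": "jog_arm", "kwargs": {"series": [[[0.0122, -0.001, -0.0533], [0, -5.1, 0], 0.07], [[0.0122, -0.001, -0.0533], [0, -5.1, 0], 0.07], [[0.0122, -0.001, -0.0533], [0, -5.1, 0], 0.07], [[0.0122, -0.001, -0.0533], [0, -5.1, 0], 0.07], [[0.0122, -0.001, -0.0533], [0, -5.1, 0], 0.07], [[0.0122, -0.001, -0.0533], [0, -5.1, 0], 0.07], [[0.0122, -0.001, -0.0533], [0, -5.1, 0], 0.07], [[0.0122, -0.001, -0.0533], [0, -5.1, 0], 0.07], [[0, 0, 0], [0, 0, 0], 0.07], [[0, 0, 0], [0, 0, 0], 0.07]]}}

```text
time_s: 2.6
tcp_pos: [0.4887, 0.1313, 0.3753]
ee_rot: [[-0.991, -0.001, 0.134], [-0.134, -0.0, -0.991], [0.001, -1.0, 0.0]]
wrist_force: [-0.7, -0.7, 0.0]
gripper_width: 0.807
```

Run:
```python
from h import *
A=now();print(A.round(3),sense()['joints']); step(A,T(RG,c0+n*.15))
```

```text
[[-0.991 -0.001  0.134  0.489]
 [-0.134 -0.    -0.991  0.131]
 [ 0.001 -1.     0.     0.375]
 [ 0.     0.     0.     1.   ]] [ 3.34456615e+01  6.14612844e+00  6.33243886e-01  2.28354731e-03
 -8.45304105e+01 -2.57394381e+01]
N 5 row [0.0129, 0.035, -0.0391] [0.39, 0.95, 9.0]
```

>>> {"fn": "jog_arm", "kwargs": {"series": [[[0.008, 0.0219, -0.0244], [0.24, 0.6, 5.6], 0.07], [[0.008, 0.0219, -0.0244], [0.24, 0.6, 5.6], 0.07], [[0.008, 0.0219, -0.0244], [0.24, 0.6, 5.6], 0.07], [[0.008, 0.0219, -0.0244], [0.24, 0.6, 5.6], 0.07], [[0.008, 0.0219, -0.0244], [0.24, 0.6, 5.6], 0.07], [[0.008, 0.0219, -0.0244], [0.24, 0.6, 5.6], 0.07], [[0.008, 0.0219, -0.0244], [0.24, 0.6, 5.6], 0.07], [[0.008, 0.0219, -0.0244], [0.24, 0.6, 5.6], 0.07], [[0, 0, 0], [0, 0, 0], 0.07], [[0, 0, 0], [0, 0, 0], 0.07]]}}

```text
time_s: 3.85
tcp_pos: [0.4793, 0.2913, 0.2277]
ee_rot: [[-0.759, 0.65, 0.032], [-0.035, 0.008, -0.999], [-0.65, -0.76, 0.017]]
wrist_force: [-0.0, -0.2, -0.5]
gripper_width: 0.804
```

Run:
```python
from h import *
A=now();print(A.round(3),c0+n*.15,sense()['joints'].round(1)); step(A,T(RG,c0+n*.08))
s=capture('scene');t=capture('top')
r=lambda a:cv2.resize(a[:,:,::-1],(400,420),interpolation=cv2.INTER_CUBIC)
cv2.imwrite('pics/c3.png',np.hstack([r(t[150:255,205:305]),r(s[110:215,310:410])]))
k=[c0+n*h for h in(.026,.052,.15)];print(proj('top',k),proj('scene',k))
```

```text
[[-0.759  0.65   0.032  0.479]
 [-0.035  0.008 -0.999  0.291]
 [-0.65  -0.76   0.017  0.228]
 [ 0.     0.     0.     1.   ]] [0.46255173 0.32320361 0.19226602] [  48.5    3.7  -52.7   83.3  -29.  -120.9]
N 2 row [0.0154, 0.0429, -0.0171] [-0.66, 0.01, 2.23]
[[253.88650464 202.88372314]
 [253.03287489 207.47240994]
 [249.60591446 225.95987514]] [[365.64073805 174.9279878 ]
 [361.40554329 168.1697175 ]
 [345.32275748 142.58152977]]
```

View pics/c3.png

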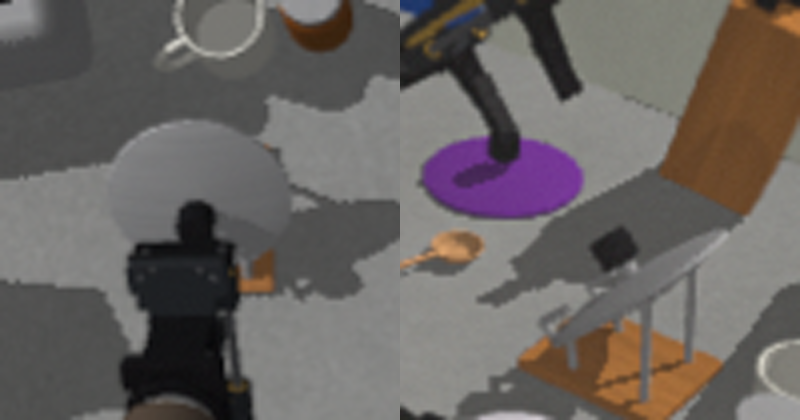

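The picture shows the gripper 8 cm short of the knob (top crop (197,215)), on the right heading. Knob and lid haven't moved. I'll align on the knob axis next.

Run:
```python
from h import *
A=now();step(A,T(RG,c0+n*.12),8)
```

```text
N 8 row [0.0043, 0.0058, -0.004] [-0.15, 0.01, 0.55]
```

>>> {"fn": "jog_arm", "kwargs": {"series": [[[0.0043, 0.0058, -0.004], [-0.15, 0, 0.55], 0.07], [[0.0043, 0.0058, -0.004], [-0.15, 0, 0.55], 0.07], [[0.0043, 0.0058, -0.004], [-0.15, 0, 0.55], 0.07], [[0.0043, 0.0058, -0.004], [-0.15, 0, 0.55], 0.07], [[0.0043, 0.0058, -0.004], [-0.15, 0, 0.55], 0.07], [[0.0043, 0.0058, -0.004], [-0.15, 0, 0.55], 0.07], [[0.0043, 0.0058, -0.004], [-0.15, 0, 0.55], 0.07], [[0.0043, 0.0058, -0.004], [-0.15, 0, 0.55], 0.07], [[0, 0, 0], [0, 0, 0], 0.07], [[0, 0, 0], [0, 0, 0], 0.07]]}}

```text
time_s: 5.2
tcp_pos: [0.4824, 0.3258, 0.1719]
ee_rot: [[-0.708, 0.705, 0.047], [-0.037, 0.03, -0.999], [-0.706, -0.709, 0.005]]
wrist_force: [0.7, 0.2, -0.0]
gripper_width: 0.805
```

Run:
```python
from h import *
A=now();print(A[:3,3],c0+n*.12,sense()['joints'].round(1)); step(A,T(RG,c0+n*.024),8); print(RG.T@A[:3,:3])
```

```text
[0.48242698 0.32582154 0.17189933] [0.48374138 0.32420289 0.17105281] [  39.6   10.7  -55.1  117.5  -28.7 -148.6]
N 8 row [-0.0, 0.0122, 0.0002] [-0.02, 0.03, 0.02]
[[ 0.99999138  0.00213159 -0.00356226]
 [-0.00214269  0.99999285 -0.00311485]
 [ 0.00355559  0.00312246  0.9999888 ]]
```

J4 reads 117.5 against a limit of 117.63, so I'll check the kinematics before going further.

```bash
cat > kin.py <<'E'
from h import *
from scipy.spatial.transform import Rotation as Ro
from scipy.optimize import least_squares
def fk(j,P,off=(0,0)):
    d,h,a,b,e,L=P; j=np.radians(j)
    X=lambda t:Ro.from_euler('x',t).as_matrix(); Y=lambda t:Ro.from_euler('y',t).as_matrix(); Z=lambda t:Ro.from_euler('z',t).as_matrix()
    R=Z(j[0]); p=np.array([0,0,h])+R@[0,-d,0]
    R=R@Y(j[1]); p=p+R@[0,0,a]
    R=R@Y(-j[2]); p=p+R@[b,0,e]
    R=R@X(SG[0]*j[3])@Y(-j[4])@X(SG[1]*j[5]); p=p+R@[L,0,0]
    # tool y = local x ; tool x = -(local radial)
    return R,p
SG=[1,1]
lim=np.array([[-179.83,179.83],[-69.29,118.12],[-61.27,80.66],[-181.25,117.63],[-171.15,-9.14],[-177.46,177.46]])
E
cat > fit.py <<'E'
import kin; from kin import *
S=[([-53.9945,22.0875,.3895,-.0236,-68.4124,-14.8166],[.22572,-.58225,.22157],[-.0008,.0018,-1]),
([33.4457,6.1461,.6332,.0023,-84.5304,-25.7394],[.4887,.1313,.3753],[-.001,0,-1]),
([48.5,3.7,-52.7,83.3,-29,-120.9],[.4793,.2913,.2277],[.65,.008,-.76]),
([39.6,10.7,-55.1,117.5,-28.7,-148.6],[.48243,.32582,.1719],[.705,.030,-.709])]
for sg in(1,-1):
    kin.SG[0]=sg
    f=lambda P:np.concatenate([np.r_[fk(j,P)[1]-p,.3*(fk(j,P)[0][:,0]-y)] for j,p,y in S])
    g=least_squares(f,[.16,.4,.4,.4,0,.25]); print(sg,g.x.round(4),np.sqrt(2*g.cost),np.abs(f(g.x)).max())
    for sg2 in(1,-1):
        kin.SG[1]=sg2; print(sg2,fk(S[3][0],g.x)[0].round(2).tolist())
E
python3 fit.py
```

```text
1 [ 0.2059 -0.0975  0.7193  0.3387  0.1405  0.3104] 0.42244983259957425 0.21633783200061574
1 [[0.16, -0.97, 0.17], [0.69, 0.23, 0.69], [-0.71, 0.0, 0.71]]
-1 [[0.16, -0.59, -0.79], [0.69, -0.51, 0.52], [-0.71, -0.63, 0.33]]
-1 [ 0.0874 -0.3072  0.7876  0.3046  0.1943  0.2119] 0.22240490407109373 0.10176285496060167
1 [[0.7, 0.61, 0.37], [0.03, 0.49, -0.87], [-0.71, 0.63, 0.33]]
-1 [[0.7, -0.05, 0.71], [0.03, 1.0, 0.04], [-0.71, -0.0, 0.71]]
```

```bash
python3 - <<'E'
s=open('kin.py').read()
s=s.replace("d,h,a,b,e,L=P","d,h,a,b,e,L,d2,q=P").replace("R=R@X(SG[0]*j[3])@Y(-j[4])@X(SG[1]*j[5]); p=p+R@[L,0,0]","R=R@X(SG[0]*j[3])@Y(-j[4]); p=p+R@[L,-d2,q]; R=R@X(SG[1]*j[5])").replace("SG=[1,1]","SG=[-1,-1]")
open('kin.py','w').write(s)
E
cat > fit.py <<'E'
from kin import *
S=[([-53.9945,22.0875,.3895,-.0236,-68.4124,-14.8166],[.22572,-.58225,.22157],[-.0008,.0018,-1]),
([33.4457,6.1461,.6332,.0023,-84.5304,-25.7394],[.4887,.1313,.3753],[-.001,0,-1]),
([48.5,3.7,-52.7,83.3,-29,-120.9],[.4793,.2913,.2277],[.65,.008,-.76]),
([39.6,10.7,-55.1,117.5,-28.7,-148.6],[.48243,.32582,.1719],[.705,.030,-.709])]
f=lambda P:np.concatenate([fk(j,P)[1]-p for j,p,y in S])
best=min((least_squares(f,np.r_[x0]) for x0 in ([.0,.3,.45,.45,.05,.3,.16,0],[.16,.3,.4,.4,0,.3,0,0],[.08,.2,.5,.4,0,.2,.08,.05])),key=lambda g:g.cost)
print(best.x.round(4),np.abs(f(best.x)).max())
g=least_squares(lambda P:np.r_[f(P),1e-3*(P-[0,.3,.45,.45,.05,.3,.16,0])],best.x);print(g.x.round(4),np.abs(f(g.x)).max())
E
python3 fit.py
```

```text
[-4.000e-04  1.597e-01  5.654e-01  4.225e-01 -2.000e-04  3.056e-01
  1.601e-01 -7.000e-04] 0.0002122591341761071
[-4.000e-04  1.597e-01  5.654e-01  4.225e-01 -2.000e-04  3.056e-01
  1.601e-01 -7.000e-04] 0.00021227755468777865
```

```bash
cat >> kin.py <<'E'
P0=np.array([0,.16,.5655,.4225,0,.3055,.16,0])
def toolR(R): return np.stack([-R[:,2],R[:,0],-R[:,1]],1)
def ik(Rt,p,seed):
    def f(j):
        R,q=fk(j,P0); return np.r_[(q-p)*10,Ro.from_matrix(toolR(R).T@Rt).as_rotvec()]
    g=least_squares(f,seed,x_scale=50.); return g.x,np.abs(g.fun).max()
def sols(Rt,p,N=60):
    rng=np.random.default_rng(0);out=[]
    for _ in range(N):
        j,e=ik(Rt,p,rng.uniform(lim[:,0],lim[:,1]))
        j=(j+180)%360-180
        for k in(3,):
            if j[k]>117.6: j[k]-=360
        if e<1e-4 and np.all(j>lim[:,0]) and np.all(j<lim[:,1]) and not any(np.abs(j-o).max()<1 for o in out): out.append(j)
    return out
E
python3 - <<'E'
from kin import *
w=np.cross(n,u)
def show(name,R,pts):
    print(name)
    for l,p in pts: print('  ',l,[np.round(s).astype(int).tolist() for s in sols(R,p,40)])
g=c0+n*.024
show('u-jaw',RG,[('pre',c0+n*.12),('grasp',g),('out',g+u*.08)])
# jaws along w, tool pitched steeper by a from -n
for a in(0,20,35,45):
    y=Ro.from_rotvec(w*np.radians(a)).apply(-n); 
    if y[2]>-n[2]+1e-9 and a: y=Ro.from_rotvec(-w*np.radians(a)).apply(-n)
    R=np.stack([w,y,np.cross(w,y)],1); k=c0+n*.041
    show(f'w-jaw {a} {y.round(2)}',R,[('pre',k+.019*y-.1*y),('grasp',k+.019*y),('out',k+.019*y+u*.08)])
E
```

```text
u-jaw
   pre []
   grasp []
   out []
w-jaw 0 [ 0.71  0.03 -0.71]
   pre []
   grasp []
   out []
w-jaw 20 [ 0.42  0.02 -0.91]
   pre [[55, 12, -36, 39, -32, -174]]
   grasp [[44, 21, -42, 67, -18, 166]]
   out [[47, 22, -28, 39, -28, -167]]
w-jaw 35 [ 0.17  0.01 -0.98]
   pre [[50, 18, -14, 9, -52, -143]]
   grasp [[49, 25, -19, 11, -39, -145]]
   out [[45, 26, -7, 9, -49, -138]]
w-jaw 45 [-0.  0. -1.]
   pre [[46, 24, -1, 0, -65, -133]]
   grasp [[46, 29, -8, 0, -53, -133]]
   out [[43, 30, 3, 0, -63, -130]]
```

Run:
```python
from kin import *
for b in(-50,-40,-30,-20,20,30,40):
    R=Ro.from_rotvec(u*np.radians(b)).as_matrix()@RG; y=R[:,1]; k=c0+n*.042
    print(b,y.round(2))
    for l,p in [('pre',k-.081*y),('grasp',k+.019*y),('out',k+.019*y+u*.08)]: print('  ',l,[np.round(s).astype(int).tolist() for s in sols(R,p,25)])
```

```text
-50 [ 0.49 -0.74 -0.45]
   pre [[69, 41, -16, 46, -84, -117]]
   grasp [[62, 42, -25, 54, -76, -121]]
   out [[57, 40, -18, 56, -79, -113]]
-40 [ 0.57 -0.62 -0.54]
   pre [[69, 34, -25, 51, -74, -119]]
   grasp [[60, 37, -32, 62, -66, -125]]
   out [[56, 35, -25, 62, -68, -115]]
-30 [ 0.64 -0.47 -0.61]
   pre [[68, 28, -34, 59, -64, -123]]
   grasp [[57, 32, -39, 73, -56, -130]]
   out [[53, 30, -31, 70, -57, -119]]
-20 [ 0.68 -0.31 -0.66]
   pre [[64, 21, -43, 70, -53, -128]]
   grasp [[51, 27, -45, 89, -46, -138]]
   out [[49, 26, -37, 82, -46, -124]]
20 [ 0.65  0.37 -0.66]
   pre []
   grasp []
   out []
30 [ 0.59  0.53 -0.61]
   pre [[30, 8, -28, -72, -10, 52]]
   grasp [[22, 20, -21, -97, -15, 83]]
   out []
40 [ 0.51  0.67 -0.54]
   pre [[13, 12, -27, -87, -33, 79]]
   grasp [[16, 23, -21, -99, -31, 90]]
   out [[20, 21, -12, -81, -27, 66]]
```

Grasping straight along the lid axis would hit J4's limit. I'll keep the jaws along the slope and tilt the tool 25° about the jaw axis, which leaves the pads parallel to the knob sides.

```bash
cat >> kin.py <<'E'
def chain(A,B,N,seed=None):
    """N equal tool-frame rows from A to B, with joint path check"""
    step(A,B,N); L=np.real(logm(np.linalg.inv(A)@B)); j=sense()['joints'] if seed is None else seed; mx=0; lo=j.copy(); hi=j.copy()
    for k in range(1,N+1):
        M=A@np.real(expm(L*k/N)); q,e=ik(M[:3,:3],M[:3,3],j); mx=max(mx,np.abs(q-j).max()); j=q; lo=np.minimum(lo,q);hi=np.maximum(hi,q)
        if e>1e-3: print('ik err',k,e)
    print('  maxstep',mx.round(1),'end',j.round(0),'J4',lo[3].round(),hi[3].round(),'J5',hi[4].round(),'J6',lo[5].round(),hi[5].round()); return j
b=-25; RB=Ro.from_rotvec(u*np.radians(b)).as_matrix()@RG; yb=RB[:,1]; K=c0+n*.042
PRE=T(RB,K-.071*yb); GR=T(RB,K+.019*yb); OUT=T(RB,K+.019*yb+u*.09)
pot=np.array([.490,-.007,.145])
def LEV(psi,p): # lid underside centre at p, level, slope direction turned to yaw psi
    Q=RY(psi)@RY(YAW).T@Ro.from_rotvec(np.cross(n,u)*np.radians(SL)).as_matrix()
    R=Q@RB; up=np.array([0,0,1.]); return T(R,p+.042*up+.019*R[:,1])
w_=np.cross(n,u); SL=45 if abs((Ro.from_rotvec(w_*np.pi/4).apply(n))[2]-1)<1e-6 else -45
E
python3 - <<'E'
from kin import *
A=now(); j=chain(A,PRE,10); j=chain(PRE,GR,8,j); j=chain(GR,OUT,10,j)
for psi in(-60,-40,-20,0,20): print(psi,[s.round().tolist() for s in sols(LEV(psi,pot+[0,0,.085])[:3,:3],LEV(psi,pot+[0,0,.085])[:3,3],25)])
UP=T(OUT[:3,:3],OUT[:3,3]+[-.05,-.03,.12]); j=chain(OUT,UP,10,j); j0=j
for psi in(-40,-20,0): print(psi);chain(UP,LEV(psi,pot+[0,0,.1]),20,j0)
for p in((348,150),(348,186)): print(atz('top',p,.2))
E
```

```text
N 10 row [-0.0, 0.0009, -0.0031] [2.48, 0.02, 0.01]
  maxstep 8.8 end [  66.   25.  -39.   65.  -57. -126.] J4 65.0 118.0 J5 -29.0 J6 -149.0 -126.0
N 8 row [-0.0, 0.0113, -0.0] [0.0, 0.0, 0.0]
  maxstep 2.0 end [  54.   30.  -42.   80.  -51. -134.] J4 65.0 80.0 J5 -51.0 J6 -134.0 -126.0
N 10 row [-0.009, -0.0, 0.0] [0.0, 0.0, 0.0]
  maxstep 1.4 end [  51.   28.  -33.   74.  -52. -120.] J4 74.0 80.0 J5 -51.0 J6 -134.0 -120.0
-60 [[21.0, 19.0, -5.0, 4.0, -91.0, -81.0]]
-40 [[24.0, 17.0, -11.0, 11.0, -85.0, -67.0]]
-20 [[28.0, 14.0, -17.0, 17.0, -79.0, -54.0]]
0 [[30.0, 10.0, -24.0, 23.0, -71.0, -41.0]]
20 [[31.0, 6.0, -31.0, 28.0, -62.0, -27.0]]
N 10 row [-0.0049, -0.0098, 0.0076] [0.0, 0.0, 0.0]
  maxstep 1.3 end [  56.   16.  -32.   63.  -60. -107.] J4 63.0 74.0 J5 -52.0 J6 -120.0 -107.0
-40
N 20 row [-0.0007, 0.0072, 0.0145] [0.84, 0.93, -2.8]
  maxstep 3.7 end [ 24.  16.  -9.  10. -87. -67.] J4 10.0 63.0 J5 -60.0 J6 -107.0 -67.0
-20
N 20 row [0.0018, 0.0065, 0.0145] [0.45, 0.04, -2.47]
  maxstep 3.1 end [ 28.  13. -16.  17. -81. -53.] J4 17.0 63.0 J5 -60.0 J6 -107.0 -53.0
0
N 20 row [0.0042, 0.0056, 0.0142] [0.05, -0.83, -2.09]
  maxstep 3.6 end [ 30.   9. -23.  23. -73. -40.] J4 23.0 63.0 J5 -58.0 J6 -107.0 -40.0
[0.72474525 0.00521133 0.2       ]
[0.60322621 0.002738   0.2       ]
```

>>> {"fn": "jog_arm", "kwargs": {"series": [[[0, 0.0009, -0.0031], [2.48, 0, 0], 0.07], [[0, 0.0009, -0.0031], [2.48, 0, 0], 0.07], [[0, 0.0009, -0.0031], [2.48, 0, 0], 0.07], [[0, 0.0009, -0.0031], [2.48, 0, 0], 0.07], [[0, 0.0009, -0.0031], [2.48, 0, 0], 0.07], [[0, 0.0009, -0.0031], [2.48, 0, 0], 0.07], [[0, 0.0009, -0.0031], [2.48, 0, 0], 0.07], [[0, 0.0009, -0.0031], [2.48, 0, 0], 0.07], [[0, 0.0009, -0.0031], [2.48, 0, 0], 0.07], [[0, 0.0009, -0.0031], [2.48, 0, 0], 0.07]]}}

```text
time_s: 6.45
tcp_pos: [0.4911, 0.3546, 0.161]
ee_rot: [[-0.708, 0.659, -0.253], [-0.037, -0.393, -0.919], [-0.705, -0.642, 0.303]]
wrist_force: [-0.0, 1.1, -0.3]
gripper_width: 0.805
```

>>> {"fn": "jog_arm", "kwargs": {"series": [[[0, 0, 0], [0, 0, 0], 0.07], [[0, 0, 0], [0, 0, 0], 0.07]]}}

```text
time_s: 6.7
tcp_pos: [0.4911, 0.3541, 0.1609]
ee_rot: [[-0.708, 0.659, -0.252], [-0.037, -0.392, -0.919], [-0.705, -0.642, 0.302]]
wrist_force: [-1.2, -0.7, 0.2]
gripper_width: 0.806
```

Run:
```python
from kin import *
A=now();print(sense()['joints'].round(1),(RB.T@(A[:3,3]-PRE[:3,3])).round(4)); chain(A,GR,8)
s=capture('scene');t=capture('top')
r=lambda a:cv2.resize(a[:,:,::-1],(400,420),interpolation=cv2.INTER_CUBIC)
cv2.imwrite('pics/c4.png',np.hstack([r(t[150:255,205:305]),r(s[110:215,310:410])]))
```

```text
[  65.6   24.8  -39.3   64.9  -57.3 -125.7] [0.001  0.     0.0006]
N 8 row [-0.0001, 0.0112, -0.0001] [0.0, 0.03, 0.01]
  maxstep 2.0 end [  54.   30.  -42.   80.  -51. -134.] J4 65.0 80.0 J5 -51.0 J6 -134.0 -126.0
```

View pics/c4.png

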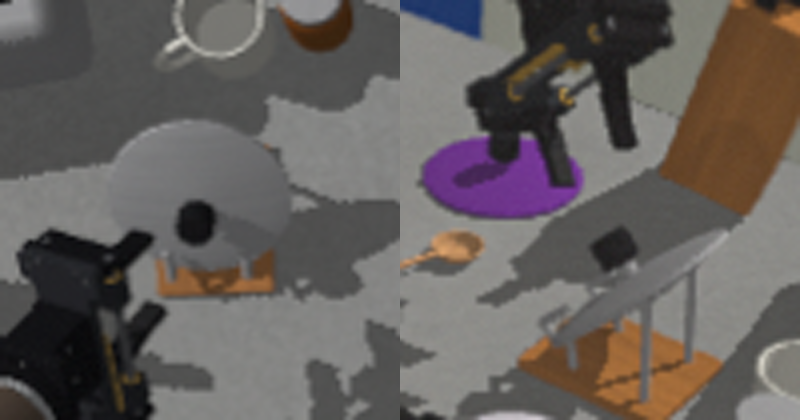

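The two fingertips, at (150,243) and (155,315) in the top crop, sit either side of the line towards the knob at (197,222). I'll descend.

>>> {"fn": "jog_arm", "kwargs": {"series": [[[0, 0.0112, 0], [0, 0, 0], 0.07], [[0, 0.0112, 0], [0, 0, 0], 0.07], [[0, 0.0112, 0], [0, 0, 0], 0.07], [[0, 0.0112, 0], [0, 0, 0], 0.07], [[0, 0.0112, 0], [0, 0, 0], 0.07], [[0, 0.0112, 0], [0, 0, 0], 0.07], [[0, 0.0112, 0], [0, 0, 0], 0.07], [[0, 0.0112, 0], [0, 0, 0], 0.07], [[0, 0, 0], [0, 0, 0], 0.07], [[0, 0, 0], [0, 0, 0], 0.07]]}}

```text
time_s: 8.05
tcp_pos: [0.5505, 0.3194, 0.1035]
ee_rot: [[-0.708, 0.66, -0.253], [-0.037, -0.392, -0.919], [-0.705, -0.641, 0.302]]
wrist_force: [-1.1, 1.1, 0.0]
gripper_width: 0.807
```

Run:
```python
from kin import *
A=now();print(sense()['joints'].round(1),(RB.T@(A[:3,3]-GR[:3,3])).round(4))
s=capture('scene');t=capture('top')
r=lambda a:cv2.resize(a[:,:,::-1],(400,420),interpolation=cv2.INTER_CUBIC)
cv2.imwrite('pics/c5.png',np.hstack([r(t[160:239,215:290]),r(s[135:214,325:400])]))
```

```text
[  54.5   29.6  -42.2   79.7  -51.  -133.3] [ 0.0008 -0.0004  0.0001]
```

View pics/c5.png

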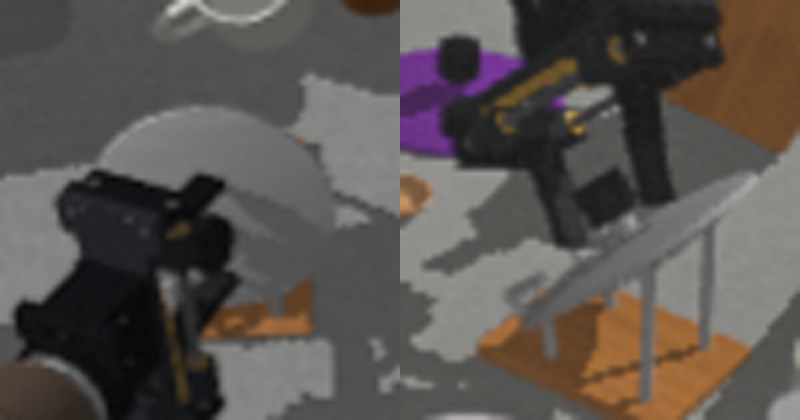

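The knob is between the fingers and the tips clear the lid, at (575,240) and (660,200) in the scene half. Closing the gripper.

>>> {"fn": "jog_arm", "kwargs": {"series": [[[0, 0, 0], [0, 0, 0], 0], [[0, 0, 0], [0, 0, 0], 0], [[0, 0, 0], [0, 0, 0], 0], [[0, 0, 0], [0, 0, 0], 0], [[0, 0, 0], [0, 0, 0], 0], [[0, 0, 0], [0, 0, 0], 0]]}}

```text
time_s: 8.9
tcp_pos: [0.5507, 0.3194, 0.1037]
ee_rot: [[-0.708, 0.66, -0.253], [-0.037, -0.392, -0.919], [-0.706, -0.641, 0.302]]
wrist_force: [1.6, -1.2, 1.2]
gripper_width: 0.378
```

The opening is 33 mm, which matches the knob. Drawing it out up the slope.

>>> {"fn": "jog_arm", "kwargs": {"series": [[[-0.005, 0, 0], [0, 0, 0], 0], [[-0.01, 0, 0], [0, 0, 0], 0], [[-0.01, 0, 0], [0, 0, 0], 0], [[-0.01, 0, 0], [0, 0, 0], 0], [[-0.01, 0, 0], [0, 0, 0], 0], [[-0.01, 0, 0], [0, 0, 0], 0], [[-0.01, 0, 0], [0, 0, 0], 0], [[-0.01, 0, 0], [0, 0, 0], 0], [[-0.01, 0, 0], [0, 0, 0], 0], [[-0.005, 0, 0], [0, 0, 0], 0]]}}

```text
time_s: 10.15
tcp_pos: [0.6121, 0.3216, 0.164]
ee_rot: [[-0.712, 0.656, -0.25], [-0.039, -0.393, -0.919], [-0.701, -0.645, 0.305]]
wrist_force: [-8.9, -0.6, -1.5]
gripper_width: 0.383
```

Run:
```python
from kin import *
s=sense();A=now();print(s['gripper_width'],s['wrist_force'],(RB.T@(A[:3,3]-OUT[:3,3])).round(4))
UP=A.copy();UP[:3,3]+=[-.05,-.03,.12];j=chain(A,UP,10);chain(UP,LEV(-20,pot+[0,0,.085]),30,j)
```

```text
0.3831154086665207 [-8.88859683 -0.6097638  -1.53875867] [0.0044 0.0006 0.0004]
N 10 row [-0.0047, -0.0098, 0.0077] [0.0, 0.0, 0.0]
  maxstep 1.3 end [  56.   16.  -32.   62.  -60. -106.] J4 62.0 74.0 J5 -52.0 J6 -120.0 -106.0
N 30 row [0.0013, 0.0047, 0.0095] [0.29, 0.04, -1.64]
  maxstep 2.0 end [ 28.  14. -17.  17. -79. -54.] J4 17.0 62.0 J5 -59.0 J6 -106.0 -54.0
```

>>> {"fn": "jog_arm", "kwargs": {"series": [[[-0.0047, -0.0098, 0.0077], [0, 0, 0], 0], [[-0.0047, -0.0098, 0.0077], [0, 0, 0], 0], [[-0.0047, -0.0098, 0.0077], [0, 0, 0], 0], [[-0.0047, -0.0098, 0.0077], [0, 0, 0], 0], [[-0.0047, -0.0098, 0.0077], [0, 0, 0], 0], [[-0.0047, -0.0098, 0.0077], [0, 0, 0], 0], [[-0.0047, -0.0098, 0.0077], [0, 0, 0], 0], [[-0.0047, -0.0098, 0.0077], [0, 0, 0], 0], [[-0.0047, -0.0098, 0.0077], [0, 0, 0], 0], [[-0.0047, -0.0098, 0.0077], [0, 0, 0], 0]]}}

```text
time_s: 11.4
tcp_pos: [0.563, 0.2918, 0.2869]
ee_rot: [[-0.708, 0.659, -0.253], [-0.037, -0.392, -0.919], [-0.705, -0.641, 0.302]]
wrist_force: [-0.5, -0.4, -3.6]
gripper_width: 0.38
```

Run:
```python
from kin import *
s=sense();A=now();print(s['gripper_width'],s['wrist_force'],A[:3,3])
chain(A,LEV(-20,pot+[0,0,.085]),30)
s=capture('scene');cv2.imwrite('pics/c6.png',cv2.resize(s[60:260,220:440,::-1],None,fx=3,fy=3,interpolation=cv2.INTER_CUBIC))
```

```text
0.38025959417444505 [-0.52949909 -0.36543519 -3.57333588] [0.56298632 0.29178622 0.28685998]
N 30 row [0.0013, 0.0048, 0.0094] [0.29, 0.03, -1.64]
  maxstep 2.0 end [ 28.  14. -17.  17. -79. -54.] J4 17.0 62.0 J5 -60.0 J6 -106.0 -54.0
```

View pics/c6.png

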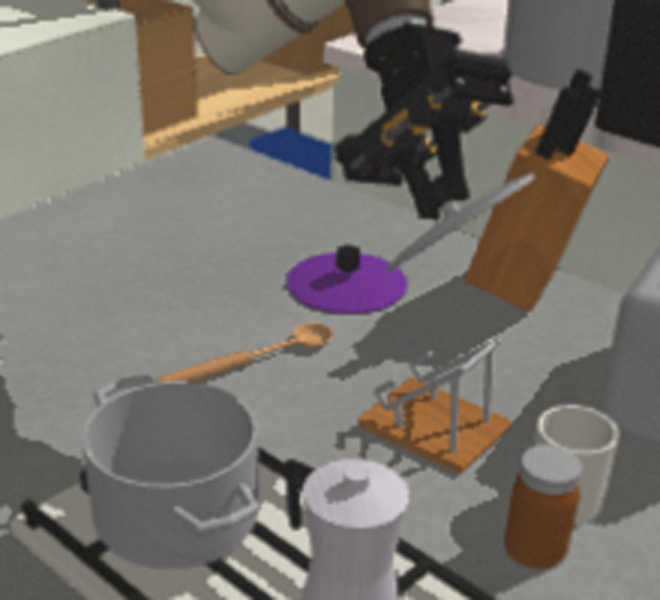

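The lid is held and free of the stand, with its rim from (390,265) to (535,180) in this crop. The empty stand is below it and the weight reads about 3.6 N. Now levelling it over to the pot.

>>> {"fn": "jog_arm", "kwargs": {"series": [[[0.0013, 0.0048, 0.0094], [0.29, 0.03, -1.64], 0], [[0.0013, 0.0048, 0.0094], [0.29, 0.03, -1.64], 0], [[0.0013, 0.0048, 0.0094], [0.29, 0.03, -1.64], 0], [[0.0013, 0.0048, 0.0094], [0.29, 0.03, -1.64], 0], [[0.0013, 0.0048, 0.0094], [0.29, 0.03, -1.64], 0], [[0.0013, 0.0048, 0.0094], [0.29, 0.03, -1.64], 0], [[0.0013, 0.0048, 0.0094], [0.29, 0.03, -1.64], 0], [[0.0013, 0.0048, 0.0094], [0.29, 0.03, -1.64], 0], [[0.0013, 0.0048, 0.0094], [0.29, 0.03, -1.64], 0], [[0.0013, 0.0048, 0.0094], [0.29, 0.03, -1.64], 0]]}}

```text
time_s: 12.7
tcp_pos: [0.5545, 0.1863, 0.2733]
ee_rot: [[-0.863, 0.418, -0.284], [0.087, -0.431, -0.898], [-0.498, -0.8, 0.336]]
wrist_force: [-0.1, -0.5, -4.0]
gripper_width: 0.38
```

>>> {"fn": "jog_arm", "kwargs": {"series": [[[0.0013, 0.0048, 0.0094], [0.29, 0.03, -1.64], 0], [[0.0013, 0.0048, 0.0094], [0.29, 0.03, -1.64], 0], [[0.0013, 0.0048, 0.0094], [0.29, 0.03, -1.64], 0], [[0.0013, 0.0048, 0.0094], [0.29, 0.03, -1.64], 0], [[0.0013, 0.0048, 0.0094], [0.29, 0.03, -1.64], 0], [[0.0013, 0.0048, 0.0094], [0.29, 0.03, -1.64], 0], [[0.0013, 0.0048, 0.0094], [0.29, 0.03, -1.64], 0], [[0.0013, 0.0048, 0.0094], [0.29, 0.03, -1.64], 0], [[0.0013, 0.0048, 0.0094], [0.29, 0.03, -1.64], 0], [[0.0013, 0.0048, 0.0094], [0.29, 0.03, -1.64], 0]]}}

```text
time_s: 13.95
tcp_pos: [0.5294, 0.0838, 0.2608]
ee_rot: [[-0.942, 0.143, -0.303], [0.216, -0.433, -0.875], [-0.256, -0.89, 0.377]]
wrist_force: [-0.6, -0.0, -2.9]
gripper_width: 0.382
```

Run:
```python
from kin import *
s=sense();A=now();print(s['gripper_width'],s['wrist_force'],A[:3,3])
chain(A,LEV(-20,pot+[0,0,.085]),9)
```

```text
0.3823617833028524 [-0.64422778 -0.04788858 -2.90902607] [0.52936672 0.08382438 0.26084389]
N 9 row [0.0016, 0.0052, 0.0106] [0.33, 0.05, -1.82]
  maxstep 1.8 end [ 28.  14. -17.  17. -79. -54.] J4 17.0 27.0 J5 -68.0 J6 -68.0 -54.0
```

>>> {"fn": "jog_arm", "kwargs": {"series": [[[0.0016, 0.0052, 0.0106], [0.33, 0.05, -1.82], 0], [[0.0016, 0.0052, 0.0106], [0.33, 0.05, -1.82], 0], [[0.0016, 0.0052, 0.0106], [0.33, 0.05, -1.82], 0], [[0.0016, 0.0052, 0.0106], [0.33, 0.05, -1.82], 0], [[0.0016, 0.0052, 0.0106], [0.33, 0.05, -1.82], 0], [[0.0016, 0.0052, 0.0106], [0.33, 0.05, -1.82], 0], [[0.0016, 0.0052, 0.0106], [0.33, 0.05, -1.82], 0], [[0.0016, 0.0052, 0.0106], [0.33, 0.05, -1.82], 0], [[0.0016, 0.0052, 0.0106], [0.33, 0.05, -1.82], 0], [[0, 0, 0], [0, 0, 0], 0]]}}

```text
time_s: 15.2
tcp_pos: [0.4873, -0.0145, 0.2543]
ee_rot: [[-0.939, -0.143, -0.312], [0.343, -0.398, -0.851], [-0.002, -0.906, 0.423]]
wrist_force: [1.2, 0.8, -2.3]
gripper_width: 0.384
```

>>> {"fn": "jog_arm", "kwargs": {"series": [[[0, 0, 0], [0, 0, 0], 0], [[0, 0, 0], [0, 0, 0], 0], [[0, 0, 0], [0, 0, 0], 0]]}}

```text
time_s: 15.58
tcp_pos: [0.4874, -0.0135, 0.2545]
ee_rot: [[-0.94, -0.142, -0.31], [0.341, -0.398, -0.852], [-0.003, -0.906, 0.422]]
wrist_force: [0.3, -0.3, -3.4]
gripper_width: 0.382
```

Run:
```python
from kin import *
s=sense();A=now();G=LEV(-20,pot+[0,0,.085]);print(s['gripper_width'],s['wrist_force'],A[:3,3]-G[:3,3],np.degrees(Ro.from_matrix(A[:3,:3]@G[:3,:3].T).as_rotvec()))
s=capture('scene');t=capture('top')
r=lambda a:cv2.resize(a[:,:,::-1],(400,420),interpolation=cv2.INTER_CUBIC)
cv2.imwrite('pics/c7.png',np.hstack([r(t[160:275,293:403]),r(s[130:255,220:340])]))
th=np.linspace(0,2*np.pi,400); ring=lambda x,y,z,rr:np.c_[x+rr*np.cos(th),y+rr*np.sin(th),0*th+z]
for nm in('top','scene'):
    q=proj(nm,ring(*(pot+[0,0,.085]),.083)); print(nm,q.min(0),q.max(0))
```

```text
0.38167953372694535 [ 0.2654572  -0.27841792 -3.35455116] [ 0.00014384  0.00107066 -0.00031905] [-0.0416094  -0.1420789   0.04847833]
top [324.86007758 193.81668746] [376.79522557 245.56743938]
scene [242.03344381 160.30975766] [306.07436319 195.34121776]
```

View pics/c7.png

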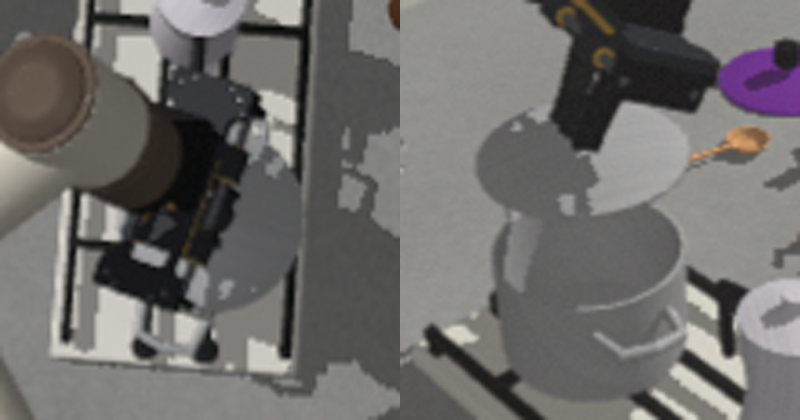

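The scene crop shows the lid rim spanning (475..690, 102..215), about px 242.5–307 by 160–194 (predicted 242–306 by 160–195). The top view's right and bottom edges, 376.0 and 245.7, match 376.8 and 245.6. One roll check on how the rim slopes before handing in.

Run:
```python
from kin import *
th=np.linspace(0,2*np.pi,400)
C=pot+[0,0,.0875]
for ax in([0,0,0],[5,0,0],[-5,0,0],[0,5,0],[0,-5,0]):
    r=Ro.from_rotvec(np.radians(ax)).apply(.083*np.c_[np.cos(th),np.sin(th),0*th])+C
    q=(proj('scene',r)-[220,130])*[400/120,420/125]+[400,0]; t=(proj('top',r)-[293,160])*[400/110,420/115]
    print(ax,'left',q[q[:,0].argmin()].round(),'right',q[q[:,0].argmax()].round(),'top',q[q[:,1].argmin()].round(),'bot',q[q[:,1].argmax()].round(),'TOP right',t[t[:,0].argmax()].round(),'bot',t[t[:,1].argmax()].round())
s=sense();print(s['joint_velocities'].round(2))
```

```text
[0, 0, 0] left [473. 163.] right [687. 153.] top [590.  99.] bot [571. 217.] TOP right [305. 219.] bot [211. 312.]
[5, 0, 0] left [474. 169.] right [687. 147.] top [597.  94.] bot [562. 223.] TOP right [304. 219.] bot [211. 312.]
[-5, 0, 0] left [473. 157.] right [687. 158.] top [577. 105.] bot [581. 211.] TOP right [306. 218.] bot [211. 312.]
[0, 5, 0] left [473. 158.] right [687. 158.] top [579.  94.] bot [580. 222.] TOP right [305. 220.] bot [211. 312.]
[0, -5, 0] left [474. 169.] right [687. 147.] top [601. 104.] bot [559. 211.] TOP right [305. 217.] bot [210. 312.]
[ 0.   -0.05 -0.1  -0.08 -0.01 -0.08]
```

The rim fits level to within about 2°, the lid is centred, and the arm is still. Handing in.

Run:
```python
from station import *
print(finish_job()); s=sense(); print(s['time_s'],s['gripper_width'],s['wrist_force'])
```

```text
the job is handed in; nothing more can be done
None
the job is handed in; nothing more can be done
```

The larger lid (the left stand) is drawn out of its stand and held level over the pot, and the job is handed in; no verdict was reported. I gripped it by the knob, pulled it about 9 cm up its slope, then lifted, levelled and carried it across. My first approach, straight along the lid's axis, ran up against joint 4's limit. I switched to a grip tilted 25° about the jaw axis, which cleared it.

**Last checks, at about 15.6 s of the 42 s:**
- **Grip:** the fingers were open 33 mm, which matches the 34 mm knob, and the lid's weight of about 3.4 N was on the wrist.
- **Position:** the arm was within about 1 mm of its target, with the lid's underside about 85 mm above the rim. The rim in both pictures matched a centred lid to about 1 px (3 to 4 mm). The pot's own centre was measured to within several millimetres.
- **Level and still:** by eye the rim fits level to within about 2°, and the joints were still.

**Disagreements:**
- The two cameras differed by about 8 mm on where the stand's foot is; the scene camera's value fitted the given sizes.
- The wrist read about 9 N at the end of the pull. This was probably the lid pressing on the wires, and it was gone once the lid was lifted clear.
- I did not measure the smaller lid or the loose items again at the end; nothing was seen to touch them.

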